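# Lock the kitchen scale's battery cover with the coin key

### The arm

A 7-joint arm with a two-finger parallel gripper is mounted at the origin on a cart in front of the work surface, level with it; the furniture and walls round the work are solid. World frame = base frame: x ahead of the robot, y to its left, z up, the work surface at z = 0. Lengths are in m, angles in rad, forces in N, time in s.
With the tool pointing down it reaches from about 0.4 to 0.9 m from the base axis. Payload 5.5 kg.
Tool frame: the origin (TCP) lies midway between the tips of the shut fingers; the grasp point (between the pads) lies 19 mm behind it (arm.hold_point_z is the z of the grasp point in the tool frame, in m); z points along the fingers, y is the line along which they close (so a half turn about z gives the same grasp; the last joint's range is limited). The gripper opens to 85 mm and grips with 20 to 120 N. Pads are 22 mm wide; open, the fingers measure 114 mm over their backs; the gripper's body (76 mm by 85 mm) begins 54 mm behind the grasp point. The pads swing forward as they close: fully open they stand 13 mm farther back than shut.
Start: joints at [-0.854, 0.501, -0.427, 1.55, 0.221, 1.138, -0.21], TCP at [0.285, 0.584, 0.231] pointing down, gripper open.
Joint ranges: [-2.88, 2.88], [-0.31, 2.03], [-1.54, 1.56], [0.2, 2.42], [-1.41, 4.55], [0.19, 2.02], [-2.57, 2.57]. Speed limits (rad/s): [2.57, 2.57, 3.14, 3.14, 3.14, 3.14, 3.14].

### API

Orientations are given as a unit quaternion [x, y, z, w].
In Python, from station import arm gives the robot as it stands.
- The arm moves only by the tool play_rows, never from a script. Its argument "commands" is a list that holds one entry, the list of rows, each a list of 7 numbers: the shift along the tool's x, y, z scaled (see below), then the turn, a rotation vector about the tool's x, y, z scaled (see below), then the opening, from 0 (shut) to 1 (fully open). A call has 1 to 20 rows; each row shifts and turns the commanded pose from where the row before left it, along the tool's axes as they then stand; what a row does not reach is not made up. The controller multiplies each number of a shift by 100 mm and each number of a turn by 180 degrees. A row lasts 1/12 s, in which the tool goes at most 41.7 mm and 7.16 degrees, less where a joint would pass 70% of its speed; a pose out of reach is approached as far as the arm can. A call with a number of a shift or a turn outside -1 to 1 is refused whole. A call with a gripper value outside its range is refused whole. The fingers move at their own pace and stop on an object; "force" is the grip in N (left out, the last holds). Time passes only in rows, so rows that do not move let the fingers close. It gives the time, the measured TCP pose, the force, the opening and the grip force at its end, in the units of the state.
- arm.get_obs(): the state, without advancing time (a new reading comes with each control period).
- arm.camera(name): name is "side" or "top" or "wrist"; returns the picture (480x640x3 uint8, blue, green, red); there is no depth.
- arm.camera_params(name): a dict with "camera_matrix" (3x3 intrinsics, pixels), "dist" ([k1, k2, p1, p2, k3] as OpenCV has them; the pictures are not rectified), "eye" and "attitude" of the camera in the world; the wrist camera has in their place "T_tool_cam" (4x4, takes a point from camera to tool coordinates, whose origin is the TCP and whose axes are the flange's). Camera axes: x right, y down, z forward; pixel columns grow to the right and rows downward; lengths in m; the calibration is good to about 2 mm. A picture is of the moment at which its call begins: read the wrist's pose just before it. camera_params takes no time and is no camera call.
- arm.sign_off(): hands the job in; it is judged then, once.
The state is a dict: "time": time; "q": joint angles; "joint_vel": joint speeds; "tau": joint torques, N m; "ee_pos": TCP position; "tool_rot": TCP orientation; "force": force on the tool from outside, world axes, zero at the start; "moment": the same for the moment, N m; "opening": finger opening in m; "gripper_force": force on a finger pad.
Only numpy, scipy, OpenCV 4.12 (cv2) and the standard library are available. Lean on these libraries where they do the work, as an engineer would, in place of code of your own. Each camera call takes 0.05 s, during which the arm holds its last target. There are 200 camera calls.

### The job

The kitchen scale lies face down with a fresh battery in it, but its round battery cover is only resting in place. Take the orange coin key from the wooden block, put its blade in the cover's slot, push the cover down gently against its spring until you feel it bottom, and turn it clockwise about a quarter turn until it comes up against its stop, so that it locks and springs back up flush; then stand the key back in its pocket in the block. Touch the scale with the key only, never force it, don't shove the scale about, and leave the things around it where they stand.

Things in the scene. Friction and masses are not known exactly. Their poses are not given: they have to be found in the camera images.
- scale: Kitchen scale, loose, face down, 0.9 kg: steel platform 120 (x) x 180 (y) x 6 mm, on it a white base 102 x 162 mm, its flat upper face 32 mm above the worktop, with rubber feet 15 mm wide, 4 mm high at x +-37, y +-67 mm. Origin: centre of the underside, z up. The round cover is at x 0, y +35 mm; a red dot beside it marks where the cover's red dot ends when locked, a grey ring where it starts.
- slot (a point): Top centre of the grey battery cover (44 mm across), at the mouth of its coin slot. The slot runs along this x axis: 25 mm long, 5 wide, 5 deep, mouth bevelled 1 mm, dark floor. z is up and is the turning axis. Moves with the cover: 34 mm above the worktop unlocked, 32 mm (flush) locked. It bears 30 N in all, push plus edge forces (0.1 N m of twist is some 12 N); 9 N down and 0.12 N m do the job.
- cover (a joint): Turn of the cover in rad, clockwise from above positive; 0 to 0.1 at the start. Not pushed down it catches at 0.15 to 0.57. Turning takes about 0.05 N m until it meets a springy stop (0.015 N m more per 0.01 rad), somewhere from 1.05 to 1.45 (it differs and shows nowhere: feel for it). Let go within 0.08 rad of the stop, it springs up into its pocket and cannot turn back.
- cover_lift (a joint): Height of the cover in m: 0 sprung up (unlocked), negative pushed down. The spring gives 3 N at 0 and 0.4 N more per mm. To turn, it must be down 4 to 9.5 mm (this differs from scale to scale and shows nowhere); 1.5 mm deeper than that it bottoms hard, at 5.5 to 11 mm, so a push of 9 N is on the bottom. It turns while on the bottom. Locked, it rests at -0.002.
- key: Coin key, 60 mm tall, 45 g, upright in the block: orange plastic handle 28 (x) x 12 (y) mm, from 18 to 60 mm above the origin, and under it a steel blade 20 (x) x 3 (y) mm, 18 mm long. Origin: centre of the blade's lower end; z up along the key, x along the blade's width. It is the same turned half round about z.
- block: Wooden gadget block, fixed, 92 (x) x 58 (y) x 32 mm. Origin: centre of its underside. In its top, at the centre, is the key's pocket: 24 (x) x 7 (y) mm, 20 mm deep; the handle rests on the block's top, so the key's origin is then 14 mm above the block's. Two empty round holes at x +-29 mm are not used.
- spice_jar: Spice jar with yellow lid, 42 mm wide, 96 mm tall, loose; origin at the centre of its underside. Leave alone.
- tomato_tin: Tin with tomatoes on the label, 75 mm wide, 58 mm tall, loose; origin at the centre of its underside. Leave alone.
- garlic: Garlic bulb, 56 mm, loose; origin at the centre of its underside. Leave alone.
There are look-alikes about, which are no part of the job. There is more than one size of the key; the one meant has the size given above.

How it is judged:
On the way, in this order (a step that is already met when the one before it is completed fails the run):
1. the key is lifted clear of the block (z of key in the frame of block above 0.036 m), for 0.1 s.
2. the key's blade is in the slot and pushes the cover down (horizontal distance between key and slot below 0.005 m and z of key in the frame of slot below -0.0035 m and value of joint cover_lift below -0.003 m and value of joint cover below 0.6 rad), for 0.1 s.
3. the cover is turned round to its locking place with the key in the slot (value of joint cover above 0.9 rad and z of key in the frame of slot below -0.003 m and horizontal distance between key and slot below 0.005 m), for 0.1 s.
At the end, for the whole second after the job is handed in: The cover is turned clockwise (at least 0.9 rad) and has sprung up into its locking pocket (flush within about 1 mm: 1 to 2.9 mm below its unlocked height); the key stands in the block's pocket, within 6 mm of its centre, seated to 3.5 mm, within 0.15 rad of upright; key and scale at rest (value of joint cover above 0.9 rad and value of joint cover_lift between -0.0029 and -0.001 m and horizontal distance between key and block below 0.006 m and z of key in the frame of block below 0.0175 m and angle between key's own z axis and vertical below 0.15 rad and linear speed of each of key, scale below 0.02 m/s); the robot touches nothing.
It fails at once if the key is forced on the scale or its cover with more than 30 N (push and twist together) (contact force between key and scale above 30 N).
It fails at once if the fingers or the arm touch the scale (contact force between any of the fingers, the arm and scale above 2 N).
It fails at once if the scale is shoved more than 20 mm (distance of scale from where it was at the start of the episode above 0.02 m).
It fails at once if the spice jar, the tin or the garlic is moved more than 15 mm (distance of any of spice_jar, tomato_tin, garlic from where it was at the start of the episode above 0.015 m).
It also fails if it takes over 72 s, if anything falls off the work surface, if the arm or the gripper's body presses on something with over 40 N, if the wrist force passes 120 N, or if a joint passes its speed limit or range.

## Working session

There is one attempt and no reset: what is moved stays moved. The work goes in short steps, Python scripts to look and compute and a tool call to move; the robot and the scene stay as the last step left them, time stands still between calls to the robot, and variables do not carry over. Pictures are saved under pics/ and viewed, at most 12 in all, crops included, and the job is handed in when it is done.

Besides the shell and the picture viewer there is one more tool, called after "Request:" as name(argument=value, ...) on one line, values as JSON. play_rows: Moves the arm, as the interface text tells. Its arguments: {"type":"object","properties":{"commands":{"type":"array"},"force":{"type":"number"}},"required":["commands"]}

```bash
ls; mkdir -p pics; python3 - <<'E'
from station import arm
import cv2
print(arm.get_obs())
for n in ("top","side","wrist"):
    p=arm.camera_params(n);print(n,p)
    cv2.imwrite(f"pics/{n}0.png",arm.camera(n))
E
```

```text
pics
{'time': 0.0, 'q': array([-0.85380827,  0.50189158, -0.42676603,  1.55143016,  0.220811  ,
        1.13825924, -0.21031348]), 'joint_vel': array([-1.02835603e-03, -2.10733731e-05, -7.47181542e-05,  2.55215325e-04,
       -3.53213823e-04, -1.60333440e-03,  1.37748373e-03]), 'tau': array([ 5.19009955e-04, -5.69520628e+01, -5.81609577e+00, -2.80939651e+01,
        1.06583346e-02,  1.21577969e-02, -8.51632098e-08]), 'ee_pos': array([0.2847013 , 0.58358456, 0.23023793]), 'tool_rot': array([ 2.24942415e-01,  9.74371580e-01, -9.33379772e-04, -2.49749122e-04]), 'force': array([0.24740625, 0.30192825, 0.26305835]), 'moment': array([-0.01613789,  0.02261645, -0.01604146]), 'gripper_force': 0.0, 'opening': 0.08527742634142886}
top {'camera_matrix': array([[588.7228059 ,   0.        , 321.25544852],
       [  0.        , 588.7228059 , 245.65247846],
       [  0.        ,   0.        ,   1.        ]]), 'dist': array([-0.09098121,  0.        ,  0.        ,  0.        ,  0.        ]), 'eye': array([ 0.41447825, -0.0014749 ,  1.054329  ]), 'attitude': array([ 0.70774166, -0.69996258,  0.0642476
[... 319 characters left out ...]
4849025]), 'attitude': array([-0.10979085,  0.81162135, -0.56629617,  0.0923331 ])}
wrist {'camera_matrix': array([[376.10249989,   0.        , 318.79740211],
       [  0.        , 376.10249989, 236.98490519],
       [  0.        ,   0.        ,   1.        ]]), 'dist': array([-0.06705133,  0.        ,  0.        ,  0.        ,  0.        ]), 'T_tool_cam': array([[-1.22442698e-03, -9.60884368e-01, -2.76947166e-01,
         7.06927087e-02],
       [ 9.99999219e-01, -1.10761966e-03, -5.78202736e-04,
         6.41062089e-04],
       [ 2.48833846e-04, -2.76947657e-01,  9.60884974e-01,
        -1.43449192e-01],
       [ 0.00000000e+00,  0.00000000e+00,  0.00000000e+00,
         1.00000000e+00]])}
```

View pics/top0.png

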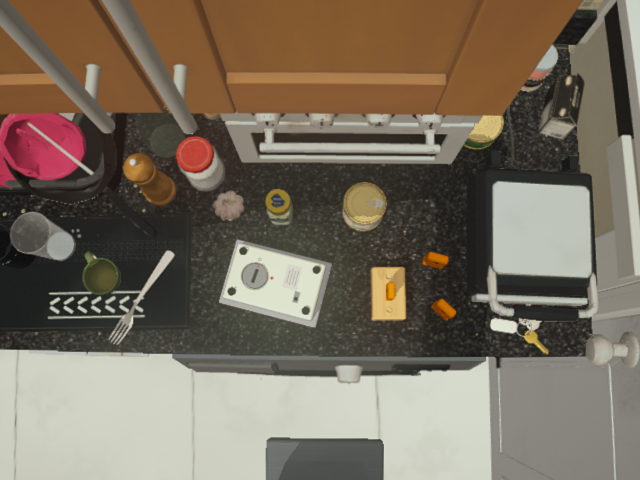

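View pics/side0.png

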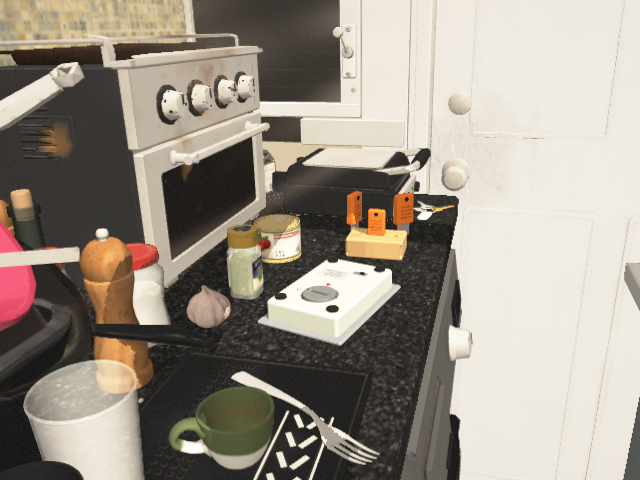

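```bash
cat > h.py <<'E'
import cv2, numpy as np
from scipy.spatial.transform import Rotation as R
from station import arm
def cam(n,obs=None):
    p=arm.camera_params(n)
    if n=="wrist":
        T=np.eye(4);T[:3,:3]=R.from_quat(obs["tool_rot"]).as_matrix();T[:3,3]=obs["ee_pos"]
        T=T@p["T_tool_cam"]
    else:
        T=np.eye(4);T[:3,:3]=R.from_quat(p["attitude"]).as_matrix();T[:3,3]=p["eye"]
    return p["camera_matrix"],p["dist"],T
def rays(c,uv):
    K,d,T=c
    n=cv2.undistortPoints(np.array(uv,float).reshape(-1,1,2),K,d).reshape(-1,2)
    return T[:3,3],np.c_[n,np.ones(len(n))]@T[:3,:3].T
def onplane(c,uv,z):
    o,r=rays(c,uv); return o+r*((z-o[2])/r[:,2])[:,None]
def proj(c,P):
    K,d,T=c; Ti=np.linalg.inv(T)
    return cv2.projectPoints(np.array(P,float).reshape(-1,3),cv2.Rodrigues(Ti[:3,:3])[0],Ti[:3,3],K,d)[0].reshape(-1,2)
def blobs(m,amin):
    cs=cv2.findContours(m.astype(np.uint8),cv2.RETR_EXTERNAL,cv2.CHAIN_APPROX_NONE)[0]
    return [c for c in cs if cv2.contourArea(c)>amin]
def rect(c,cnt,z):
    """min-area rectangle of a contour cast on plane z: centre, long side, short side, angle of long side"""
    P=onplane(c,cnt.reshape(-1,2),z)[:,:2].astype(np.float32)*1000
    (cx,cy),(w,h),a=cv2.minAreaRect(P)
    if w<h: w,h,a=h,w,a+90
    return np.round([cx,cy,w,h,(a+90)%180-90],1)
E
python3 - <<'E'
from h import *
im=cv2.imread("pics/top0.png");hsv=cv2.cvtColor(im,cv2.COLOR_BGR2HSV);c=cam("top")
H,S,V=cv2.split(hsv)
print("px blk",hsv[275,380],"key",hsv[290,391],"cover",hsv[283,248],"white",hsv[290,280])
roi=np.zeros(H.shape,bool);roi[225,:]=0;roi[225:330,210:470]=1
for nm,m,z in (("block",(H>10)&(H<28)&(V>120)&(S>60),.032),("orange",(H<13)&(S>190)&(V>110),.074),("white",(S<45)&(V>170),.032),("all scale",(S<60)&(V>110),.006)):
    for b in blobs(m&roi,60):
        x,y,w,h=cv2.boundingRect(b);print(nm,(x,y,w,h),cv2.contourArea(b),rect(c,b,z))
cr=cv2.resize(im[230:335,210:470],None,fx=3,fy=3,interpolation=cv2.INTER_CUBIC)
s=cv2.imread("pics/side0.png")[180:270,330:460]
s=cv2.resize(s,None,fx=3,fy=3,interpolation=cv2.INTER_CUBIC)
o=np.zeros((cr.shape[0]+s.shape[0],780,3),np.uint8);o[:cr.shape[0],:cr.shape[1]]=cr;o[cr.shape[0]:,:s.shape[1]]=s
cv2.imwrite("pics/crop.png",o);print(o.shape)
E
```

```text
px blk [ 20 125 213] key [ 20 255 225] cover [ 30  15 156] white [ 37  24 227]
block (435, 299, 21, 21) 231.5 [ 502.4 -205.4   39.3   23.8   47.7]
block (371, 267, 35, 54) 1740.5 [ 5.292e+02 -1.080e+02  9.340e+01  5.940e+01 -1.000e-01]
block (422, 252, 27, 16) 237.5 [ 589.8 -192.1   44.    24.7   79.1]
white (220, 241, 105, 86) 5707.0 [545.5  90.2 172.1 113.7  76. ]
all scale (219, 239, 113, 89) 6438.5 [549.2  91.9 179.8 119.8  75.9]
(585, 780, 3)
```

View pics/crop.png

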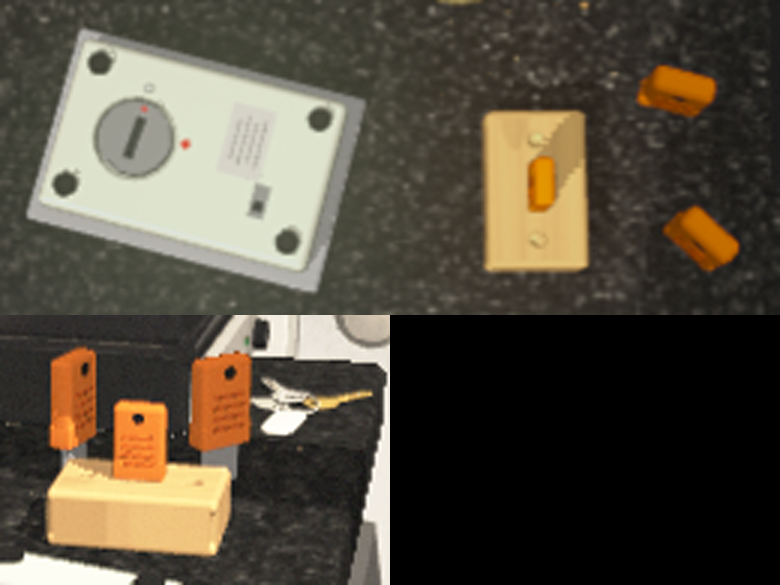

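Orange keys: block (391,291), loose (435,260) and (444,309). The block one is clearly smaller than the two taller loose keys and it stands in the block, so it is the one meant. The cover is at about (255,275) px, with its slot running near world x. I'll go over the cover first and look.

Request:
play_rows(commands=[[[0, 0, 0, 0, 0, -0.036, 1], [0, 0, 0, 0, 0, -0.036, 1], [0, 0, 0, 0, 0, -0.036, 1], [0, 0, 0, 0, 0, -0.036, 1], [-0.18, -0.305, 0, 0, 0, 0, 1], [-0.18, -0.305, 0, 0, 0, 0, 1], [-0.18, -0.305, 0, 0, 0, 0, 1], [-0.18, -0.305, 0, 0, 0, 0, 1], [-0.18, -0.305, 0, 0, 0, 0, 1], [-0.18, -0.305, 0, 0, 0, 0, 1], [-0.18, -0.305, 0, 0, 0, 0, 1], [-0.18, -0.305, 0, 0, 0, 0, 1], [-0.18, -0.305, 0, 0, 0, 0, 1], [-0.18, -0.305, 0, 0, 0, 0, 1], [-0.18, -0.305, 0.05, 0, 0, 0, 1], [-0.18, -0.305, 0.1, 0, 0, 0, 1], [-0.18, -0.305, 0.1, 0, 0, 0, 1], [-0.18, -0.305, 0.1, 0, 0, 0, 1], [-0.18, -0.305, 0.1, 0, 0, 0, 1]]])

```text
time: 1.73
ee_pos: [0.5548, 0.1247, 0.1858]
tool_rot: [0.001, 1.0, -0.0, -0.0]
force: [0.4, 0.1, -0.1]
opening: 0.0854
gripper_force: 0.0
```

Request:
play_rows(commands=[[[0, 0, 0, 0, 0, 0, 1], [0, 0, 0, 0, 0, 0, 1], [0, 0, 0, 0, 0, 0, 1]]])

```text
time: 1.98
ee_pos: [0.5539, 0.1268, 0.186]
tool_rot: [0.001, 1.0, 0.0, -0.0]
force: [0.8, 0.6, -0.3]
opening: 0.0854
gripper_force: 0.0
```

```bash
python3 - <<'E'
from h import *
o=arm.get_obs();im=arm.camera("wrist");cv2.imwrite("pics/w1.png",im)
c=cam("wrist",o);np.save("w1.npy",c[2]);print(o["time"],o["ee_pos"],R.from_quat(o["tool_rot"]).as_matrix().round(3),o["q"].round(2),o["force"])
print(proj(c,[[.5575,.126,.034]]))
E
```

```text
1.9833 [0.55385533 0.12678259 0.18599152] [[-1.     0.002 -0.001]
 [ 0.002  1.     0.001]
 [ 0.001  0.001 -1.   ]] [ 0.01  0.4  -0.36  1.81  0.16  0.97  1.16] [ 0.80272018  0.61005888 -0.26707164]
[[316.98219741 223.98934933]]
```

View pics/w1.png

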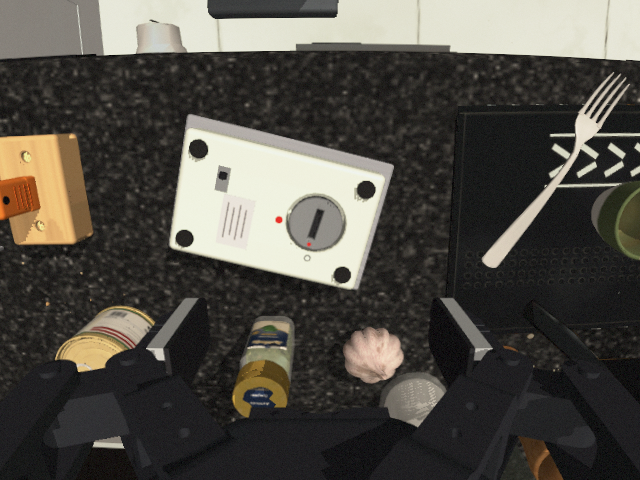

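The wrist view shows the cover at (316,222), the slot running from (311,237) to (322,209), the cover's red dot at (309,244), its grey start ring at (307,258), and the locked mark at (279,219). I'll measure the slot, then go to the block.

```bash
cat >> h.py <<'E'
def slot(im,c,uv,z=.034,rad=24,r=40):
    """cover circle and slot rectangle around pixel uv"""
    x,y=map(int,uv);g=cv2.cvtColor(im,cv2.COLOR_BGR2GRAY);hsv=cv2.cvtColor(im,cv2.COLOR_BGR2HSV)
    roi=np.zeros(g.shape,np.uint8);cv2.circle(roi,(x,y),r,255,-1)
    out={}
    for nm,m,zz in (("cover",(g<185),z),("slot",(g<75),z-.0)):
        b=blobs((m&(roi>0)),60)
        if b:
            b=max(b,key=cv2.contourArea);out[nm]=rect(c,b,zz)
    return out
E
python3 - <<'E'
from h import *
im=cv2.imread("pics/w1.png");c=arm.camera_params("wrist");c=(c["camera_matrix"],c["dist"],np.load("w1.npy"))
print(slot(im,c,(316,222),r=38), cv2.cvtColor(im,cv2.COLOR_BGR2GRAY)[222,300:332])
print("ring,dot,lock",onplane(c,[[307,258],[309,244],[279,219]],.033).round(4))
H,S,V=cv2.split(cv2.cvtColor(im,cv2.COLOR_BGR2HSV))
m=(S<50)&(V>170);m[:100]=0;m[310:]=0;m[:,:160]=0;m[:,400:]=0
for b in blobs(m,3000): print("white",rect(c,b,.032))
E
```

```text
{'cover': array([556.8, 125.2,  48.7,  47.5,  89.8]), 'slot': array([557. , 124.9,  23.7,   5.2, -18.3])} [146 146 143 145 143 146 144 148 146 141 144 136  99  59  43  42  46  41
  35  58  95 133 143 145 143 142 143 146 143 142 142 144]
ring,dot,lock [[0.5869 0.1175 0.033 ]
 [0.5747 0.1193 0.033 ]
 [0.5535 0.0953 0.033 ]]
white [543.8  93.8 163.  109.7  76. ]
```

Request:
play_rows(commands=[[[0.05, -0.34, 0, 0, 0, 0, 0.6], [0.05, -0.34, 0, 0, 0, 0, 0.6], [0.05, -0.34, 0, 0, 0, 0, 0.6], [0.03, -0.34, 0, 0, 0, 0, 0.6], [0.03, -0.34, 0, 0, 0, 0, 0.6], [0.03, -0.34, 0.1, 0, 0, 0, 0.6], [0.01, -0.31, 0.1, 0, 0, 0, 0.6], [0, 0, 0, 0, 0, 0, 0.6], [0, 0, 0, 0, 0, 0, 0.6], [0, 0, 0, 0, 0, 0, 0.6]]], force=60)

```text
time: 2.87
ee_pos: [0.5294, -0.1064, 0.1667]
tool_rot: [-0.001, 1.0, 0.001, 0.0]
force: [0.1, 1.3, 0.2]
opening: 0.0513
gripper_force: 0.0
```

```bash
python3 - <<'E'
from h import *
o=arm.get_obs();im=arm.camera("wrist");cv2.imwrite("pics/w2.png",im)
c=cam("wrist",o);np.save("w2.npy",c[2]);print(o["time"],o["ee_pos"],o["q"].round(2),o["opening"],R.from_quat(o["tool_rot"]).as_matrix().round(4)[0])
H,S,V=cv2.split(cv2.cvtColor(im,cv2.COLOR_BGR2HSV))
for nm,m,z,a in (("wood",(H>10)&(H<28)&(V>120)&(S>60),.032,2000),("orange",(H<20)&(S>190)&(V>90),.074,150)):
    for b in blobs(m,a): print(nm,cv2.boundingRect(b),rect(c,b,z))
E
```

```text
2.8667 [ 0.52941877 -0.1064216   0.16673933] [ 0.37  0.36 -0.27  1.89  0.12  0.9   1.62] 0.05129223764333466 [-1.e+00 -1.e-03  8.e-04]
wood (143, 164, 73, 56) [ 502.1 -211.5   45.1   36.1   45.5]
wood (274, 161, 78, 120) [ 528.3 -110.1   93.3   57.4    0.6]
orange (175, 276, 64, 51) [ 572.7 -185.9   49.6   26.3  -39.1]
orange (303, 209, 19, 51) [ 5.255e+02 -1.101e+02  3.390e+01  1.170e+01  1.000e-01]
orange (143, 164, 73, 57) [ 495.9 -195.4   39.2   29.8   46.3]
```

View pics/w2.png

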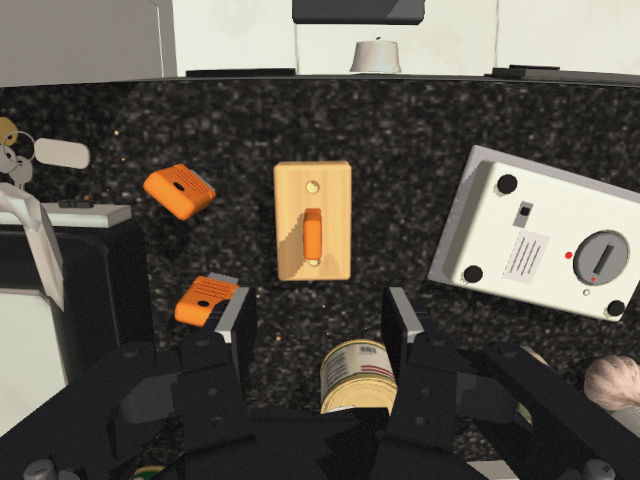

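The wrist view shows the key upright in the block at (313,235), with the two larger keys lying clear at (180,192) and (207,300). I'll descend and grasp.

Request:
play_rows(commands=[[[0.006, -0.036, 0.2, 0, 0, 0, 0.6], [0, 0, 0.3, 0, 0, 0, 0.6], [0, 0, 0.3, 0, 0, 0, 0.6], [0, 0, 0.25, 0, 0, 0, 0.6], [0, 0, 0.15, 0, 0, 0, 0.6], [0, 0, 0.067, 0, 0, 0, 0.6], [0, 0, 0, 0, 0, 0, 0.6], [0, 0, 0, 0, 0, 0, 0.6], [0, 0, 0, 0, 0, 0, 0], [0, 0, 0, 0, 0, 0, 0], [0, 0, 0, 0, 0, 0, 0], [0, 0, 0, 0, 0, 0, 0], [0, 0, 0, 0, 0, 0, 0], [0, 0, 0, 0, 0, 0, 0], [0, 0, 0, 0, 0, 0, 0], [0, 0, 0, 0, 0, 0, 0]]], force=60)

```text
time: 4.25
ee_pos: [0.5293, -0.1124, 0.0408]
tool_rot: [0.001, 1.0, -0.0, 0.001]
force: [-0.5, -0.0, 6.1]
opening: 0.0111
gripper_force: 58.4
```

Request:
play_rows(commands=[[[0, 0, -0.05, 0, 0, 0, 0], [0, 0, -0.1, 0, 0, 0, 0], [0, 0, -0.2, 0, 0, 0, 0], [0, 0, -0.3, 0, 0, 0, 0], [0, 0, -0.3, 0, 0, 0, 0], [0, 0, -0.1, 0, 0, 0, 0], [0, 0, 0, 0, 0, 0, 0], [0, 0, 0, 0, 0, 0, 0], [0, 0, 0, 0, 0, 0, 0]]])

```text
time: 5.0
ee_pos: [0.5271, -0.1122, 0.1434]
tool_rot: [0.001, 1.0, 0.0, -0.001]
force: [0.4, -0.1, -0.4]
opening: 0.0109
gripper_force: 58.5
```

```bash
python3 - <<'E'
from h import *
o=arm.get_obs();im=arm.camera("wrist");sd=arm.camera("side")
c=cam("wrist",o);p=o["ee_pos"];print(p,o["force"],o["opening"],o["tool_rot"].round(4))
Rm=R.from_quat(o["tool_rot"]).as_matrix()
for dz in (0,.026): print(proj(c,[p+Rm@[0,0,dz]]),proj(cam("side"),[p+Rm@[0,0,dz]]))
a=cv2.resize(im[230:430,220:420],None,fx=2,fy=2);s=proj(cam("side"),[p])[0].astype(int)
b=cv2.resize(sd[s[1]-50:s[1]+50,s[0]-50:s[0]+50],(400,400),interpolation=cv2.INTER_CUBIC)
cv2.imwrite("pics/w3.png",np.hstack([a,b]));cv2.imwrite("pics/w3full.png",im)
E
```

```text
[ 0.5271193  -0.11218116  0.14339635] [ 0.35503869 -0.06569055 -0.37389749] 0.010947924200083439 [ 8.0e-04  1.0e+00  2.0e-04 -1.1e-03]
[[317.25201844 303.56639566]] [[378.90137456 167.09612034]]
[[317.48025324 279.67791774]] [[378.76863658 183.31307836]]
```

View pics/w3.png

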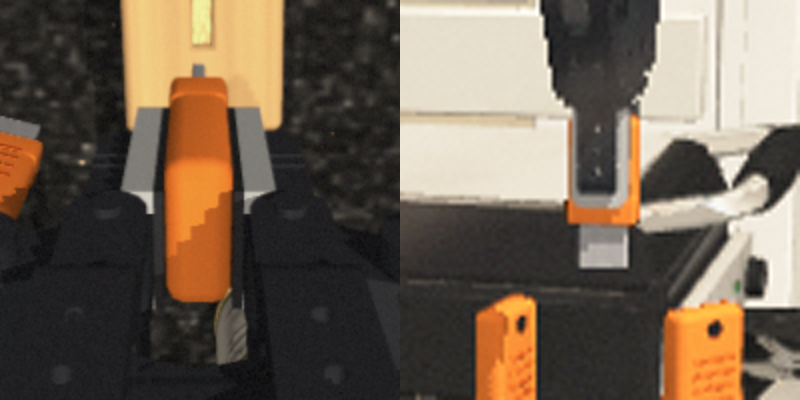

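The key is held well: in the side crop the blade end is at about (379,184) px, matching a tip 26–27 mm under the TCP and centred on it. Next I'll move over the slot and turn to its angle.

Request:
play_rows(commands=[[[-0.037, 0.296, 0, 0, 0, 0, 0], [-0.037, 0.296, 0, 0, 0, 0, 0], [-0.037, 0.296, 0, 0, 0, 0, 0], [-0.037, 0.296, 0, 0, 0, 0, 0], [-0.037, 0.296, 0, 0, 0, 0, 0], [-0.037, 0.296, 0, 0, 0, 0, 0], [-0.037, 0.296, 0, 0, 0, 0, 0], [-0.037, 0.296, 0, 0, 0, 0, 0], [0, 0, 0.2, 0, 0, 0.034, 0], [0, 0, 0.23, 0, 0, 0.034, 0], [0, 0, 0.2, 0, 0, 0.034, 0], [0, 0, 0.1, 0, 0, 0, 0], [0, 0, 0, 0, 0, 0, 0], [0, 0, 0, 0, 0, 0, 0], [0, 0, 0, 0, 0, 0, 0]]])

```text
time: 6.35
ee_pos: [0.5589, 0.1247, 0.0722]
tool_rot: [0.159, 0.987, 0.0, 0.0]
force: [0.6, 0.3, -0.3]
opening: 0.0113
gripper_force: 58.6
```

```bash
python3 - <<'E'
from h import *
o=arm.get_obs();im=arm.camera("wrist")
c=cam("wrist",o);p=o["ee_pos"];print(o["time"],p,o["force"],o["tool_rot"].round(4),o["q"].round(2))
Rm=R.from_quat(o["tool_rot"]).as_matrix();print("toolx yaw",np.degrees(np.arctan2(Rm[1,0],Rm[0,0])))
uv=proj(c,[p+Rm@[x,0,.0265] for x in (.01,0,-.01)]);print("tip",uv)
s=proj(c,[[.557,.1249,.034]])[0];print("slot pred",s)
x,y=map(int,s);cv2.imwrite("pics/w4full.png",im);np.save("w4.npy",c[2])
cv2.imwrite("pics/w4.png",cv2.resize(im[y-60:y+60,x-80:x+80],None,fx=5,fy=5,interpolation=cv2.INTER_CUBIC));print(x-80,y-60)
E
```

```text
6.35 [0.55892104 0.12472759 0.07221096] [ 0.60279725  0.26452599 -0.3378582 ] [1.593e-01 9.872e-01 3.000e-04 4.000e-04] [-0.08  0.55 -0.23  1.87  0.18  0.74  0.84]
toolx yaw 161.67254735370912
tip [[317.59187979 260.31022547]
 [317.63599734 279.69008652]
 [317.67913056 298.44814488]]
slot pred [316.79148951 267.49355284]
236 207
```

View pics/w4.png

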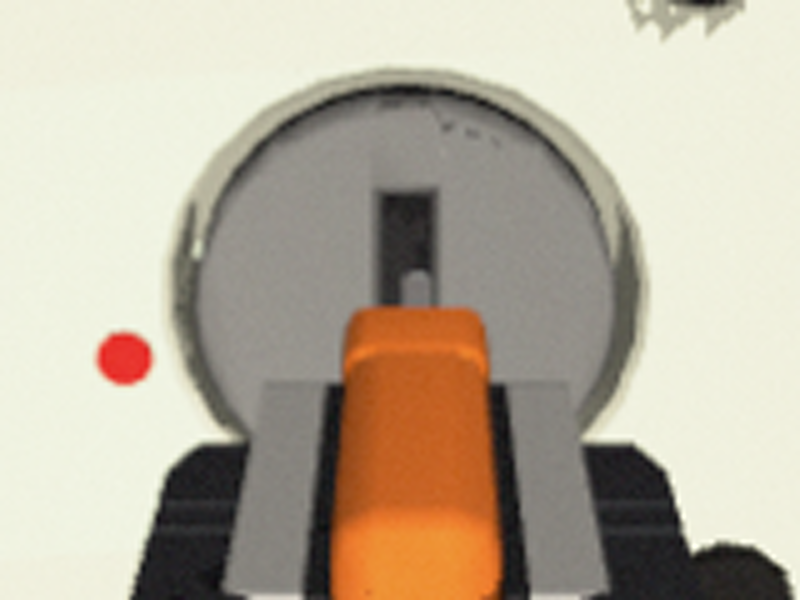

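```bash
python3 - <<'E'
from h import *
c=arm.camera_params("wrist");c=(c["camera_matrix"],c["dist"],np.load("w4.npy"))
o=arm.get_obs();p=o["ee_pos"];Rm=R.from_quat(o["tool_rot"]).as_matrix()
t=lambda uv,z:(Rm.T@(onplane(c,[uv],z)[0]-p)*1000).round(2)
print("slot near end",t((317.4,245.2),.034),"blade near end",t((319.6,261),p[2]-.0265))
# edge-fit slot direction
g=cv2.cvtColor(cv2.imread("pics/w4full.png"),cv2.COLOR_BGR2GRAY)
for r in (249,253,257,262): print(r,g[r,308:328])
E
```

```text
slot near end [14.29 -0.21 38.61] blade near end [10.16  0.89 26.49]
249 [148 145 121  95  55  36  44  44  38  37  32  36  32  39  63  99 137 147
 145 143]
253 [145 148 120  91  58  51  49  45  46  46  43  47  50  39  64 101 136 146
 144 146]
257 [145 150 121  91  61  53  48  50  49  50  44  38  31  36  66 100 136 147
 146 144]
262 [148 148 123  91  61  42  48  50  78 100 124 126 127 105  83 101 139 143
 145 146]
```

Request:
play_rows(commands=[[[0.014, -0.011, 0, 0, 0, 0, 0], [0, 0, 0, 0, 0, 0, 0], [0, 0, 0.03, 0, 0, 0, 0], [0, 0, 0.03, 0, 0, 0, 0], [0, 0, 0.03, 0, 0, 0, 0], [0, 0, 0.02, 0, 0, 0, 0], [0, 0, 0.02, 0, 0, 0, 0], [0, 0, 0, 0, 0, 0, 0], [0, 0, 0, 0, 0, 0, 0]]], force=100)

```text
time: 7.15
ee_pos: [0.5565, 0.124, 0.0583]
tool_rot: [0.16, 0.987, -0.0, -0.0]
force: [-0.1, 0.7, -0.7]
opening: 0.0108
gripper_force: 98.4
```

Request:
play_rows(commands=[[[0, 0, 0.01, 0, 0, 0, 0], [0, 0, 0.01, 0, 0, 0, 0], [0, 0, 0, 0, 0, 0, 0], [0, 0, 0, 0, 0, 0, 0]]])

```text
time: 7.48
ee_pos: [0.5566, 0.124, 0.0566]
tool_rot: [0.16, 0.987, -0.0, -0.0]
force: [-0.2, -0.5, -0.9]
opening: 0.0106
gripper_force: 98.4
```

Request:
play_rows(commands=[[[0, 0, 0.01, 0, 0, 0, 0], [0, 0, 0.01, 0, 0, 0, 0], [0, 0, 0.01, 0, 0, 0, 0], [0, 0, 0, 0, 0, 0, 0], [0, 0, 0, 0, 0, 0, 0]]])

```text
time: 7.9
ee_pos: [0.5568, 0.124, 0.0538]
tool_rot: [0.16, 0.987, 0.0, 0.0]
force: [0.1, 0.0, 2.9]
opening: 0.0107
gripper_force: 99.0
```

Request:
play_rows(commands=[[[0, 0, 0.01, 0, 0, 0, 0], [0, 0, 0.01, 0, 0, 0, 0], [0, 0, 0, 0, 0, 0, 0], [0, 0, 0, 0, 0, 0, 0]]])

```text
time: 8.23
ee_pos: [0.5568, 0.124, 0.0517]
tool_rot: [0.16, 0.987, 0.0, 0.0]
force: [-0.7, 0.1, 4.9]
opening: 0.0107
gripper_force: 99.2
```

Request:
play_rows(commands=[[[0, 0, 0.01, 0, 0, 0, 0], [0, 0, 0.005, 0, 0, 0, 0], [0, 0, 0, 0, 0, 0, 0], [0, 0, 0, 0, 0, 0, 0]]])

```text
time: 8.57
ee_pos: [0.5568, 0.124, 0.0502]
tool_rot: [0.16, 0.987, 0.0, 0.0]
force: [0.1, 0.1, 4.2]
opening: 0.0103
gripper_force: 99.3
```

Request:
play_rows(commands=[[[0, 0, 0.01, 0, 0, 0, 0], [0, 0, 0, 0, 0, 0, 0], [0, 0, 0, 0, 0, 0, 0]]])

```text
time: 8.82
ee_pos: [0.5569, 0.124, 0.0499]
tool_rot: [0.16, 0.987, 0.0, 0.0]
force: [-2.4, -1.2, 9.8]
opening: 0.0105
gripper_force: 100.9
```

Bottomed: 9.8 N at TCP z of about 0.050. Now I'll start turning clockwise.

Request:
play_rows(commands=[[[0, 0, 0, 0, 0, 0.012, 0], [0, 0, 0, 0, 0, 0.012, 0], [0, 0, 0, 0, 0, 0.012, 0], [0, 0, 0, 0, 0, 0.012, 0], [0, 0, 0, 0, 0, 0.012, 0], [0, 0, 0, 0, 0, 0.012, 0], [0, 0, 0, 0, 0, 0, 0]]])

```text
time: 9.4
ee_pos: [0.5575, 0.1242, 0.0499]
tool_rot: [0.271, 0.962, 0.0, 0.001]
force: [-1.4, 0.1, 9.3]
opening: 0.0106
gripper_force: 100.2
```

```bash
cat > st.py <<'E'
from h import *
o=arm.get_obs();Rm=R.from_quat(o["tool_rot"]).as_matrix()
print(o["time"],o["ee_pos"].round(4),"yaw",np.degrees(np.arctan2(Rm[1,0],Rm[0,0])).round(1),"F",o["force"].round(1),"M",o["moment"].round(3),"q7",o["q"][6].round(2))
E
python3 st.py
```

```text
9.4 [0.5575 0.1242 0.0499] yaw 148.5 F [-1.4  0.1  9.3] M [-0.044  0.212  0.075] q7 0.64
```

Request:
play_rows(commands=[[[0, 0, 0, 0, 0, 0.015, 0], [0, 0, 0, 0, 0, 0.015, 0], [0, 0, 0, 0, 0, 0.015, 0], [0, 0, 0, 0, 0, 0.015, 0], [0, 0, 0, 0, 0, 0.015, 0], [0, 0, 0, 0, 0, 0.015, 0], [0, 0, 0, 0, 0, 0, 0]]])

```text
time: 9.98
ee_pos: [0.5575, 0.1243, 0.0499]
tool_rot: [0.405, 0.915, 0.001, 0.001]
force: [-0.4, 0.5, 8.9]
opening: 0.0105
gripper_force: 100.2
```

```bash
python3 st.py
```

```text
9.9833 [0.5575 0.1243 0.0499] yaw 132.3 F [-0.4  0.5  8.9] M [-0.032  0.071  0.025] q7 0.4
```

Request:
play_rows(commands=[[[0, 0, 0, 0, 0, 0.015, 0], [0, 0, 0, 0, 0, 0.015, 0], [0, 0, 0, 0, 0, 0.015, 0], [0, 0, 0, 0, 0, 0.015, 0], [0, 0, 0, 0, 0, 0.015, 0], [0, 0, 0, 0, 0, 0.015, 0], [0, 0, 0, 0, 0, 0, 0]]])

```text
time: 10.57
ee_pos: [0.5575, 0.1243, 0.0499]
tool_rot: [0.529, 0.848, 0.001, 0.001]
force: [0.5, 0.0, 7.7]
opening: 0.0104
gripper_force: 100.2
```

```bash
python3 st.py; sleep 0.2; python3 st.py
```

```text
10.5667 [0.5575 0.1243 0.0499] yaw 116.1 F [0.5 0.  7.7] M [ 0.02   0.096 -0.021] q7 0.17
10.5667 [0.5575 0.1243 0.0499] yaw 116.1 F [0.5 0.  7.7] M [ 0.02   0.096 -0.021] q7 0.17
```

Request:
play_rows(commands=[[[0, 0, 0.002, 0, 0, 0.01, 0], [0, 0, 0.001, 0, 0, 0.01, 0], [0, 0, 0, 0, 0, 0, 0]]])

```text
time: 10.82
ee_pos: [0.5576, 0.1243, 0.0498]
tool_rot: [0.555, 0.832, 0.001, 0.001]
force: [-0.9, 0.2, 10.7]
opening: 0.0104
gripper_force: 100.4
```

```bash
python3 st.py; python3 - <<'E'
from h import *
o=arm.get_obs();im=arm.camera("wrist");c=cam("wrist",o);cv2.imwrite("pics/w5.png",im)
H,S,V=cv2.split(cv2.cvtColor(im,cv2.COLOR_BGR2HSV))
for b in blobs(((H<5)|(H>172))&(S>150)&(V>120),8):
    m=b.reshape(-1,2).mean(0);print("red",m,cv2.contourArea(b),onplane(c,[m],.032)[0].round(4))
g=cv2.cvtColor(im,cv2.COLOR_BGR2GRAY)
for r in range(226,262,4): print(r,g[r,306:332])
E
```

```text
10.8167 [0.5576 0.1243 0.0498] yaw 112.5 F [-0.9  0.2 10.7] M [-0.054  0.322  0.092] q7 0.12
226 [238 238 239 237 239 238 239 239 238 239 238 240 238 240 239 239 240 238
 238 238 239 238 239 239 238 240]
230 [238 238 240 239 239 240 240 239 238 238 239 238 238 239 240 239 237 239
 238 239 239 239 239 238 239 240]
234 [239 239 237 238 238 239 239 239 238 239 238 235 233 233 232 233 232 233
 233 231 236 238 239 239 240 239]
238 [88 69 49 38 44 47 48 49 48 48 51 55 56 57 55 57 56 56 59 55 53 53 62 59
 89 97]
242 [102 109 109 111  92 120 139 141 141 140 141 142 142 140 145 142 140 141
 138 139 137 136 129 126 123 116]
246 [149 142 144 144 144 144 144 143 145 147 146 145 144 145 148 148 142 146
 145 144 146 145 145 146 146 146]
250 [141 140 137 140 141 141 143 144 145 143 146 145 143 145 146 148 145 143
 145 147 144 144 146 146 146 145]
254 [139 140 137 136 137 140 141 141 142 140 141 143 140 144 145 150 152 145
 145 145 143 147 148 144 146 144]
258 [145 131 121 122 120 121 112 104  94  89  88  82  75  74  75  93 125 137
 143 142 145 144 146 145 145 145]
```

```bash
python3 - <<'E'
import cv2
im=cv2.imread("pics/w5.png");cv2.imwrite("pics/w5c.png",cv2.resize(im[200:320,240:400],None,fx=5,fy=5,interpolation=cv2.INTER_CUBIC))
E
```

```text
(no output)
```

View pics/w5c.png

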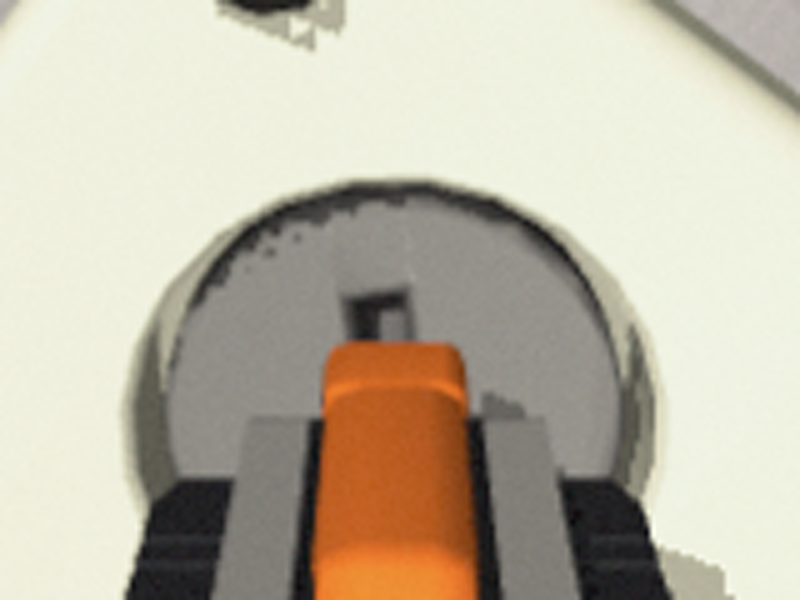

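The cover turns with the key: the blade's near end is in the slot at crop (375,315), and the slot lags the blade by a few degrees. I'll take averaged readings now to feel for the stop.

```bash
cat > av.py <<'E'
from h import *
L=[]
for i in range(6):
    o=arm.get_obs();Rm=R.from_quat(o["tool_rot"]).as_matrix()
    L.append(np.r_[o["force"],o["moment"],o["tau"][6],np.degrees(np.arctan2(Rm[1,0],Rm[0,0])),o["ee_pos"]*1000]);arm.camera("wrist")
L=np.array(L);print(o["time"],"F",L[:,:3].mean(0).round(2),"M",L[:,3:6].mean(0).round(3),"sd Mz",L[:,5].std().round(3),"tau7",L[:,6].mean().round(3),"yaw",L[:,7].mean().round(2),"p",L[:,8:].mean(0).round(2))
E
python3 av.py
```

```text
11.1167 F [-0.84 -0.54 10.44] M [-0.047  0.244  0.07 ] sd Mz 0.022 tau7 -0.092 yaw 112.61 p [557.58 124.3   49.85]
```

Request:
play_rows(commands=[[[0, 0, 0, 0, 0, 0.01, 0], [0, 0, 0, 0, 0, 0.01, 0], [0, 0, 0, 0, 0, 0.01, 0], [0, 0, 0, 0, 0, 0, 0]]])

```text
time: 11.5
ee_pos: [0.5576, 0.1243, 0.0498]
tool_rot: [0.594, 0.805, 0.001, 0.001]
force: [-1.3, 0.2, 11.0]
opening: 0.0102
gripper_force: 100.4
```

```bash
python3 av.py
```

```text
11.75 F [-1.16 -0.07 10.16] M [-0.065  0.257  0.053] sd Mz 0.014 tau7 -0.145 yaw 107.2 p [557.57 124.29  49.85]
```

Request:
play_rows(commands=[[[0, 0, 0, 0, 0, 0.01, 0], [0, 0, 0, 0, 0, 0.01, 0], [0, 0, 0, 0, 0, 0.01, 0], [0, 0, 0, 0, 0, 0, 0]]])

```text
time: 12.13
ee_pos: [0.5576, 0.1243, 0.0498]
tool_rot: [0.631, 0.776, 0.001, 0.001]
force: [-1.2, -0.2, 10.2]
opening: 0.0105
gripper_force: 100.4
```

```bash
python3 av.py
```

```text
12.3833 F [-1.120e+00 -1.000e-02  1.031e+01] M [-0.039  0.24   0.05 ] sd Mz 0.022 tau7 -0.145 yaw 101.8 p [557.61 124.31  49.85]
```

Now small 1.8° steps.

Request:
play_rows(commands=[[[0, 0, 0, 0, 0, 0.01, 0], [0, 0, 0, 0, 0, 0, 0]]])

```text
time: 12.6
ee_pos: [0.5576, 0.1243, 0.0498]
tool_rot: [0.643, 0.766, 0.001, 0.001]
force: [-1.4, 1.2, 9.5]
opening: 0.0106
gripper_force: 100.4
```

```bash
python3 av.py
```

```text
12.85 F [-1.18  0.21  9.9 ] M [-0.03   0.246  0.077] sd Mz 0.023 tau7 -0.137 yaw 100.0 p [557.61 124.3   49.85]
```

Request:
play_rows(commands=[[[0, 0, 0, 0, 0, 0.01, 0], [0, 0, 0, 0, 0, 0, 0]]])

```text
time: 13.07
ee_pos: [0.5576, 0.1243, 0.0498]
tool_rot: [0.655, 0.755, 0.001, 0.001]
force: [-1.4, -0.3, 10.1]
opening: 0.0105
gripper_force: 100.4
```

```bash
python3 av.py
```

```text
13.3167 F [-1.08 -0.55 10.46] M [-0.031  0.243  0.06 ] sd Mz 0.026 tau7 -0.137 yaw 98.2 p [557.62 124.29  49.85]
```

Request:
play_rows(commands=[[[0, 0, 0, 0, 0, 0.01, 0], [0, 0, 0, 0, 0, 0, 0]]])

```text
time: 13.53
ee_pos: [0.5576, 0.1243, 0.0499]
tool_rot: [0.667, 0.745, 0.001, 0.001]
force: [-1.1, 0.5, 10.3]
opening: 0.0108
gripper_force: 100.4
```

```bash
python3 av.py
```

```text
13.7833 F [-0.9   0.34 10.05] M [-0.048  0.205  0.081] sd Mz 0.009 tau7 -0.137 yaw 96.4 p [557.63 124.29  49.85]
```

Request:
play_rows(commands=[[[0, 0, 0, 0, 0, 0.01, 0], [0, 0, 0, 0, 0, 0, 0]]])

```text
time: 14.0
ee_pos: [0.5576, 0.1243, 0.0498]
tool_rot: [0.679, 0.735, 0.001, 0.001]
force: [-1.0, -0.9, 10.4]
opening: 0.0106
gripper_force: 100.4
```

```bash
python3 av.py
```

```text
14.25 F [-1.08 -0.51 10.2 ] M [-0.02   0.223  0.038] sd Mz 0.025 tau7 -0.136 yaw 94.6 p [557.63 124.3   49.84]
```

Request:
play_rows(commands=[[[0, 0, 0, 0, 0, 0.01, 0], [0, 0, 0, 0, 0, 0, 0]]])

```text
time: 14.47
ee_pos: [0.5576, 0.1243, 0.0498]
tool_rot: [0.69, 0.724, 0.001, 0.0]
force: [-0.8, -1.1, 9.1]
opening: 0.0105
gripper_force: 100.4
```

```bash
python3 av.py
```

```text
14.7167 F [-0.94 -0.14  9.44] M [-0.026  0.229  0.052] sd Mz 0.028 tau7 -0.136 yaw 92.8 p [557.65 124.3   49.85]
```

Request:
play_rows(commands=[[[0, 0, 0, 0, 0, 0.01, 0], [0, 0, 0, 0, 0, 0, 0]]])

```text
time: 14.93
ee_pos: [0.5577, 0.1243, 0.0499]
tool_rot: [0.701, 0.713, 0.001, 0.001]
force: [-0.7, -0.4, 10.3]
opening: 0.0113
gripper_force: 100.4
```

```bash
python3 av.py
```

```text
15.1833 F [-1.02  0.04 10.46] M [-0.031  0.232  0.044] sd Mz 0.033 tau7 -0.136 yaw 91.0 p [557.66 124.28  49.85]
```

Request:
play_rows(commands=[[[0, 0, 0, 0, 0, 0.007, 0], [0, 0, 0, 0, 0, 0, 0]]])

```text
time: 15.4
ee_pos: [0.5576, 0.1243, 0.0498]
tool_rot: [0.709, 0.705, 0.001, 0.0]
force: [-0.4, -0.3, 9.8]
opening: 0.0108
gripper_force: 100.4
```

```bash
python3 av.py
```

```text
15.65 F [-0.48 -0.12 10.29] M [-0.039  0.226  0.074] sd Mz 0.034 tau7 -0.12 yaw 89.74 p [557.65 124.29  49.85]
```

Request:
play_rows(commands=[[[0, 0, 0, 0, 0, 0.007, 0], [0, 0, 0, 0, 0, 0, 0]]])

```text
time: 15.87
ee_pos: [0.5577, 0.1243, 0.0498]
tool_rot: [0.717, 0.697, 0.001, 0.0]
force: [-1.2, -0.5, 10.4]
opening: 0.0106
gripper_force: 100.4
```

```bash
python3 av.py
```

```text
16.1167 F [-0.69 -0.3  10.34] M [-0.049  0.221  0.068] sd Mz 0.019 tau7 -0.12 yaw 88.48 p [557.67 124.28  49.84]
```

Request:
play_rows(commands=[[[0, 0, 0, 0, 0, 0.007, 0], [0, 0, 0, 0, 0, 0, 0]]])

```text
time: 16.33
ee_pos: [0.5577, 0.1243, 0.0498]
tool_rot: [0.724, 0.689, 0.001, 0.0]
force: [-1.0, -0.1, 10.4]
opening: 0.0109
gripper_force: 100.4
```

```bash
python3 av.py
```

```text
16.5833 F [-0.66 -0.13 10.32] M [-0.039  0.228  0.072] sd Mz 0.012 tau7 -0.12 yaw 87.22 p [557.67 124.28  49.85]
```

Request:
play_rows(commands=[[[0, 0, 0, 0, 0, 0.007, 0], [0, 0, 0, 0, 0, 0, 0]]])

```text
time: 16.8
ee_pos: [0.5577, 0.1243, 0.0498]
tool_rot: [0.732, 0.681, 0.001, 0.0]
force: [-0.4, 0.0, 9.4]
opening: 0.0105
gripper_force: 100.4
```

```bash
python3 av.py
```

```text
17.05 F [-0.68  0.31  9.97] M [-0.03   0.212  0.061] sd Mz 0.019 tau7 -0.12 yaw 85.96 p [557.68 124.29  49.85]
```

Request:
play_rows(commands=[[[0, 0, 0, 0, 0, 0.007, 0], [0, 0, 0, 0, 0, 0, 0]]])

```text
time: 17.27
ee_pos: [0.5577, 0.1243, 0.0499]
tool_rot: [0.739, 0.673, 0.001, 0.0]
force: [-0.9, -0.3, 10.0]
opening: 0.0106
gripper_force: 100.4
```

```bash
python3 av.py
```

```text
17.5167 F [-0.95  0.01  9.84] M [-0.016  0.203  0.082] sd Mz 0.034 tau7 -0.125 yaw 84.7 p [557.68 124.29  49.84]
```

Request:
play_rows(commands=[[[0, 0, 0, 0, 0, 0.007, 0], [0, 0, 0, 0, 0, 0, 0]]])

```text
time: 17.73
ee_pos: [0.5577, 0.1243, 0.0499]
tool_rot: [0.747, 0.665, 0.001, 0.0]
force: [-1.4, -0.0, 9.1]
opening: 0.0108
gripper_force: 100.5
```

```bash
python3 av.py
```

```text
17.9833 F [-0.84  0.06 10.16] M [-0.023  0.203  0.115] sd Mz 0.022 tau7 -0.164 yaw 83.45 p [557.7  124.3   49.85]
```

The stop is felt: tau7 rose from 0.12 to 0.164 and Mz to 0.115. I'll ease the twist and lift straight out.

Request:
play_rows(commands=[[[0, 0, 0, 0, 0, -0.01, 0], [0, 0, -0.01, 0, 0, -0.01, 0], [0, 0, -0.02, 0, 0, 0, 0], [0, 0, -0.02, 0, 0, 0, 0], [0, 0, -0.02, 0, 0, 0, 0], [0, 0, -0.03, 0, 0, 0, 0], [0, 0, -0.05, 0, 0, 0, 0], [0, 0, -0.1, 0, 0, 0, 0], [0, 0, -0.2, 0, 0, 0, 0], [0, 0, -0.25, 0, 0, 0, 0], [0, 0, -0.2, 0, 0, 0, 0], [0, 0, 0, 0, 0, 0, 0], [0, 0, 0, 0, 0, 0, 0]]])

```text
time: 19.12
ee_pos: [0.5571, 0.1242, 0.1405]
tool_rot: [0.725, 0.689, 0.001, 0.0]
force: [-0.0, 0.0, -1.6]
opening: 0.0108
gripper_force: 98.8
```

```bash
python3 - <<'E'
from h import *
o=arm.get_obs();im=arm.camera("wrist");c=cam("wrist",o);sd=arm.camera("side");tp=arm.camera("top")
print(o["time"],o["ee_pos"],o["force"],o["opening"])
cv2.imwrite("pics/w6full.png",im);cv2.imwrite("pics/s6.png",sd);cv2.imwrite("pics/t6.png",tp);np.save("w6.npy",c[2])
x,y=proj(c,[[.557,.125,.032]])[0].astype(int);print(x,y)
a=cv2.resize(im[max(y-60,0):y+60,x-70:x+70],(560,480),interpolation=cv2.INTER_CUBIC)
b=cv2.resize(sd[265:320,285:360],(240,176),interpolation=cv2.INTER_CUBIC)
k=cv2.resize(sd[130:230,270:370],(240,240))
cv2.imwrite("pics/w6.png",np.hstack([a,np.vstack([b,k,np.zeros((64,240,3),np.uint8)])]))
H,S,V=cv2.split(cv2.cvtColor(im,cv2.COLOR_BGR2HSV))
for bb in blobs(((H<5)|(H>172))&(S>150)&(V>100),4):
    m=bb.reshape(-1,2).mean(0);print("red",m,cv2.contourArea(bb),onplane(c,[m],.032)[0].round(4))
E
```

```text
19.1167 [0.5571001  0.12416074 0.14049322] [-1.19938147e-03  3.15588336e-03 -1.62773571e+00] 0.010759538801460689
318 233
red [321.66666667 258.33333333] 7.5 [0.5582 0.1068 0.032 ]
```

View pics/w6.png

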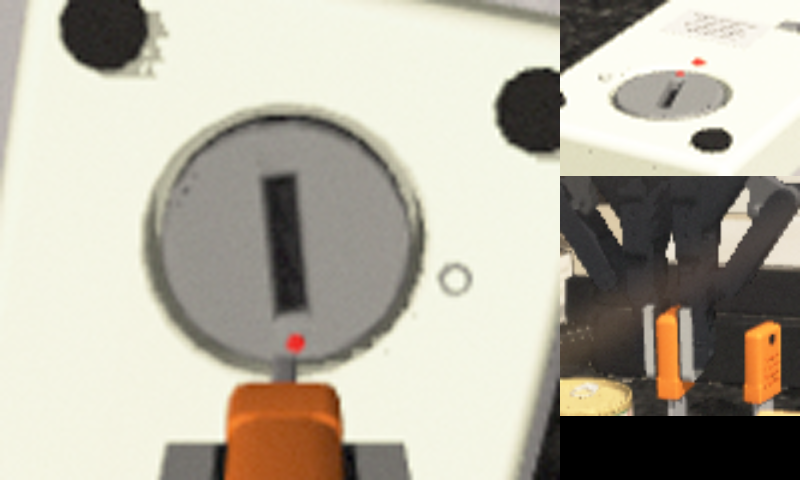

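The cover has turned: its slot runs from (280,180) to (292,310) in the crop, its red dot is at the locked mark, and in the side inset it looks flush. Next I'll take the key back over the block.

Request:
play_rows(commands=[[[0, 0, 0, 0, 0, -0.0344, 0], [0, 0, 0, 0, 0, -0.0344, 0], [0, 0, 0, 0, 0, -0.0344, 0], [0, 0, 0, 0, 0, -0.0344, 0], [0, 0, 0, 0, 0, -0.0344, 0], [0, 0, 0, 0, 0, -0.0344, 0], [0, 0, 0, 0, 0, -0.0344, 0], [0, 0, 0, 0, 0, -0.0344, 0], [0, 0, 0, 0, 0, -0.0344, 0], [0, 0, 0, 0, 0, -0.0344, 0], [0, 0, 0, 0, 0, -0.0344, 0], [0, 0, 0, 0, 0, -0.0344, 0], [0, 0, 0, 0, 0, -0.0344, 0], [0, 0, 0, 0, 0, -0.0344, 0], [0, 0, 0, 0, 0, -0.0344, 0], [0, 0, 0, 0, 0, 0, 0]]])

```text
time: 20.6
ee_pos: [0.5555, 0.1236, 0.1374]
tool_rot: [-0.001, 1.0, -0.0, -0.001]
force: [0.8, 0.4, -0.2]
opening: 0.0106
gripper_force: 98.8
```

Request:
play_rows(commands=[[[0.036, -0.294, 0, 0, 0, 0, 0], [0.036, -0.294, 0, 0, 0, 0, 0], [0.036, -0.294, 0, 0, 0, 0, 0], [0.036, -0.294, 0, 0, 0, 0, 0], [0.036, -0.294, 0, 0, 0, 0, 0], [0.036, -0.294, 0, 0, 0, 0, 0], [0.036, -0.294, 0, 0, 0, 0, 0], [0.036, -0.294, 0, 0, 0, 0, 0], [0, 0, 0.2, 0, 0, 0, 0], [0, 0, 0.2, 0, 0, 0, 0], [0, 0, 0.2, 0, 0, 0, 0], [0, 0, 0.1, 0, 0, 0, 0], [0, 0, 0, 0, 0, 0, 0], [0, 0, 0, 0, 0, 0, 0], [0, 0, 0, 0, 0, 0, 0]]])

```text
time: 21.85
ee_pos: [0.5282, -0.111, 0.0694]
tool_rot: [0.001, 1.0, -0.0, 0.0]
force: [0.9, -0.2, -0.6]
opening: 0.0103
gripper_force: 98.8
```

```bash
python3 - <<'E'
from h import *
o=arm.get_obs();im=arm.camera("wrist");c=cam("wrist",o);p=o["ee_pos"];Rm=R.from_quat(o["tool_rot"]).as_matrix()
print(o["time"],p,o["force"],"yaw",np.degrees(np.arctan2(Rm[1,0],Rm[0,0])))
cv2.imwrite("pics/w7full.png",im);np.save("w7.npy",c[2])
print("tip",proj(c,[p+Rm@[x,0,.0265] for x in (.01,0)]),"pocket",proj(c,[[.5285,-.111,.032]]))
x,y=proj(c,[[.5285,-.111,.032]])[0].astype(int);print(x-70,y-60)
cv2.imwrite("pics/w7.png",cv2.resize(im[y-60:y+45,x-70:x+70],None,fx=5,fy=5,interpolation=cv2.INTER_CUBIC))
E
```

```text
21.85 [ 0.52815752 -0.11101006  0.06944652] [ 0.9082184  -0.23369648 -0.57809776] yaw 179.8985421856749
tip [[317.44125176 259.878818  ]
 [317.48774325 279.27382273]] pocket [[317.59228053 271.6535208 ]]
247 211
```

View pics/w7.png

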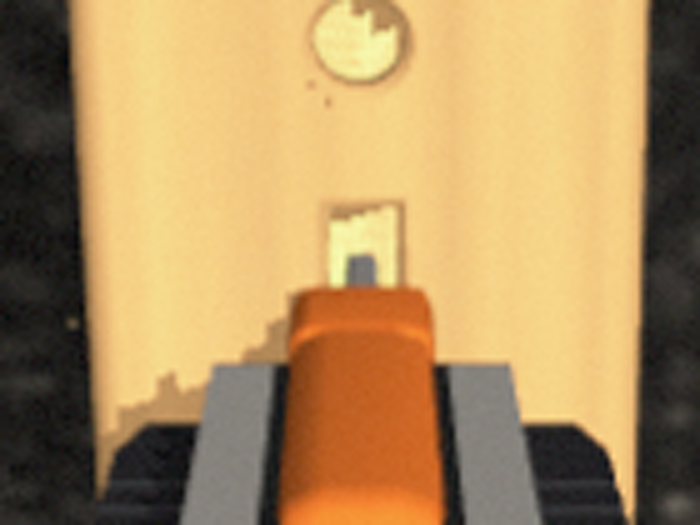

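The blade sits at crop (361,270) and the pocket mouth is 330–403 wide, centre (367,203 top), so the blade is within about 0.6 mm. I'll correct and lower.

Request:
play_rows(commands=[[[-0.004, 0.006, 0, 0, 0, 0, 0], [0, 0, 0.03, 0, 0, 0, 0], [0, 0, 0.03, 0, 0, 0, 0], [0, 0, 0.03, 0, 0, 0, 0], [0, 0, 0.03, 0, 0, 0, 0], [0, 0, 0.03, 0, 0, 0, 0], [0, 0, 0, 0, 0, 0, 0], [0, 0, 0, 0, 0, 0, 0]]], force=60)

```text
time: 22.57
ee_pos: [0.5277, -0.1106, 0.0534]
tool_rot: [0.001, 1.0, 0.0, -0.0]
force: [0.4, -0.3, -0.4]
opening: 0.0107
gripper_force: 98.8
```

Request:
play_rows(commands=[[[0, 0, 0.03, 0, 0, 0, 0], [0, 0, 0.03, 0, 0, 0, 0], [0, 0, 0.03, 0, 0, 0, 0], [0, 0, 0.02, 0, 0, 0, 0], [0, 0, 0.01, 0, 0, 0, 0], [0, 0, 0, 0, 0, 0, 0], [0, 0, 0, 0, 0, 0, 0]]])

```text
time: 23.15
ee_pos: [0.5278, -0.1106, 0.0417]
tool_rot: [0.001, 1.0, 0.0, -0.0]
force: [0.9, 0.5, 0.8]
opening: 0.0107
gripper_force: 98.8
```

Request:
play_rows(commands=[[[0, 0, 0.007, 0, 0, 0, 0], [0, 0, 0, 0, 0, 0, 0], [0, 0, 0, 0, 0, 0, 0.2], [0, 0, 0, 0, 0, 0, 0.4], [0, 0, 0, 0, 0, 0, 0.6], [0, 0, 0, 0, 0, 0, 0.6], [0, 0, 0, 0, 0, 0, 0.6], [0, 0, 0, 0, 0, 0, 0.6], [0, 0, -0.1, 0, 0, 0, 0.6], [0, 0, -0.2, 0, 0, 0, 0.6], [0, 0, -0.3, 0, 0, 0, 0.6], [0, 0, -0.3, 0, 0, 0, 0.6], [0, 0, -0.3, 0, 0, 0, 0.6], [0.2, -0.2, -0.1, 0, 0, 0, 0.6], [0.2, -0.2, 0, 0, 0, 0, 0.6], [0, 0, 0, 0, 0, 0, 0.6], [0, 0, 0, 0, 0, 0, 0.6], [0, 0, 0, 0, 0, 0, 0.6]]])

```text
time: 24.65
ee_pos: [0.4881, -0.1504, 0.1717]
tool_rot: [0.001, 1.0, 0.0, 0.0]
force: [-0.2, 0.5, -0.3]
opening: 0.0512
gripper_force: 0.0
```

```bash
python3 - <<'E'
from h import *
o=arm.get_obs();sd=arm.camera("side");im=arm.camera("wrist");cv2.imwrite("pics/s8.png",sd);cv2.imwrite("pics/w8.png",im)
print(o["time"],o["ee_pos"],o["force"],o["opening"])
s0=cv2.imread("pics/side0.png");a=lambda s:np.vstack([cv2.resize(s[270:315,290:355],(390,270),interpolation=cv2.INTER_CUBIC),cv2.resize(s[195:270,335:425],(390,325),interpolation=cv2.INTER_CUBIC)])
cv2.imwrite("pics/cmp.png",np.hstack([a(s0),a(sd)]))
H,S,V=cv2.split(cv2.cvtColor(sd,cv2.COLOR_BGR2HSV));c=cam("side")
for s in (s0,sd):
    H,S,V=cv2.split(cv2.cvtColor(s,cv2.COLOR_BGR2HSV))
    m=(H<14)&(S>180)&(V>110);m[:190]=0;m[245:]=0;m[:,:362]=0;m[:,390:]=0
    print([cv2.boundingRect(b) for b in blobs(m,20)])
E
```

```text
24.65 [ 0.48808997 -0.15035052  0.17166921] [-0.18811468  0.47127564 -0.25883959] 0.051168534373688485
[(368, 208, 16, 27)]
[(369, 208, 15, 27)]
```

View pics/cmp.png

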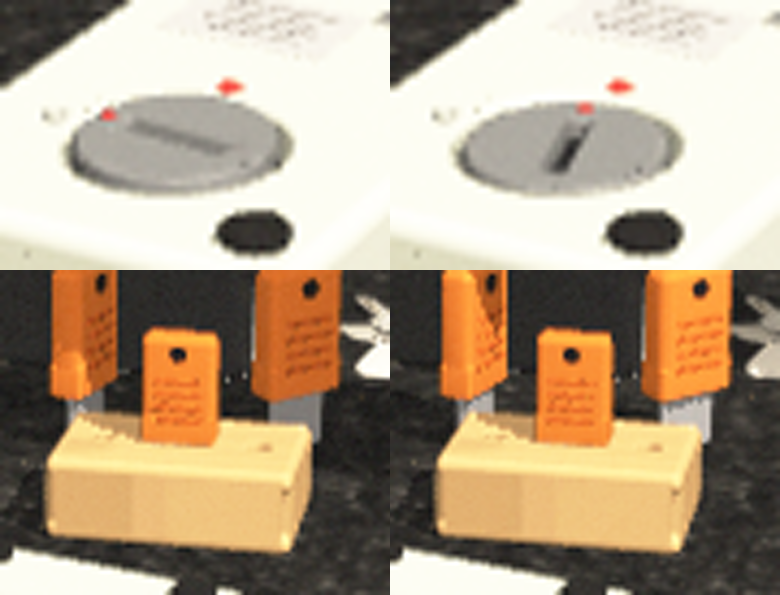

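The before/after side view shows the cover turned, its red dot now beside the mark, and about 2 mm lower, flush. The scale has not moved, and the key is seated and upright as before. I'm handing in.

```bash
python3 -c "
from station import arm
print(arm.sign_off())"
```

```text
the job is handed in; nothing more can be done
None
```

I handed the job in at about 25 s of robot time. The cover was turned clockwise to its stop and looks flush in the side camera, and the key stands back in its pocket. The arm reported no verdict.

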